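# Tidy the tea cartons, mate straws and spoons in the cupboard

## Task

Tidy up this cupboard shelf: stand every flat tea carton upright on its short narrow end on the low cedar step, each standing by itself, and sort the utensils so that every steel mate straw lies in the narrow wooden tray and every wooden spoon in the wide one. The number of cartons, straws and spoons differs from day to day. Leave the glass jar, the cup and the silicone lid where they are.

Things in the scene. Friction and masses are not known exactly. Their poses are not given: they have to be found in the camera images.
- step: low cedar step, a fixed solid slab 260 x 160 x 18 mm; origin at the centre of its underside, which is on the work surface, x along its 260 mm, y along its 160 mm, z up, so its top is 18 mm above the origin. It stands on the left or on the right of the work
- tray_narrow: narrow open wooden tray, fixed, 220 x 75 x 38 mm outside, walls and floor 5 mm thick, standing next to the wide tray on a fixed 250 x 250 mm cork mat 3 mm thick; origin at the centre of its underside (3 mm above the work surface), x along its length, z up
- tray_wide: wide open wooden tray, fixed, 220 x 115 x 38 mm outside, walls and floor 5 mm thick, on the same cork mat; origin at the centre of its underside (3 mm above the work surface), x along its length, z up. The two trays stand side by side, either may be the left one; the mat is on the other side of the work from the step
- carton1: flat closed cardboard tea carton, stiff, 120 x 64 x 24 mm, 120 to 220 g, with a paper band; origin at its centre, x along the 120 mm, y along the 64 mm, z along the 24 mm; starts lying flat on the work surface. May be absent
- carton2: flat closed cardboard tea carton, stiff, 120 x 64 x 24 mm, 120 to 220 g, with a paper band; origin at its centre, x along the 120 mm, y along the 64 mm, z along the 24 mm; starts lying flat on the work surface. May be absent
- carton3: flat closed cardboard tea carton, stiff, 120 x 64 x 24 mm, 120 to 220 g, with a paper band; origin at its centre, x along the 120 mm, y along the 64 mm, z along the 24 mm; starts lying flat on the work surface. May be absent
- straw1: steel mate straw 165 mm long, 40 g: round tube 9 mm across with a flat strainer bulb 42 x 22 x 9 mm at its -x end; x along its length, origin on the tube's axis 4.5 mm above what it lies on; tube from x -40 to +85 mm, bulb from x -81 to -39 mm. May be absent
- straw2: steel mate straw 165 mm long, 40 g: round tube 9 mm across with a flat strainer bulb 42 x 22 x 9 mm at its -x end; x along its length, origin on the tube's axis 4.5 mm above what it lies on; tube from x -40 to +85 mm, bulb from x -81 to -39 mm. May be absent
- straw3: steel mate straw 165 mm long, 40 g: round tube 9 mm across with a flat strainer bulb 42 x 22 x 9 mm at its -x end; x along its length, origin on the tube's axis 4.5 mm above what it lies on; tube from x -40 to +85 mm, bulb from x -81 to -39 mm. May be absent
- spoon1: wooden spoon 165 mm long, 45 g: round handle 12 mm across from x -80 to +40 mm and a round shallow bowl 48 mm across and 12 mm thick centred at x +61 mm; x along its length, origin on the handle's axis 6 mm above what it lies on. May be absent
- spoon2: wooden spoon 165 mm long, 45 g: round handle 12 mm across from x -80 to +40 mm and a round shallow bowl 48 mm across and 12 mm thick centred at x +61 mm; x along its length, origin on the handle's axis 6 mm above what it lies on. May be absent
- jar: low closed glass clip-lid jar, 94 mm across, 86 mm high, loose, bystander beyond the work; origin at the centre of its underside
- cup: white ceramic cup with a handle, 80 mm across, 85 mm high, loose, bystander; origin at the centre of its underside
- silicone_lid: grey round silicone lid lying flat, 110 mm across, 8 mm thick with an 18 mm high knob, loose, bystander; origin at the centre of its underside
Things that resemble listed ones, but are neither listed nor needed, are in the scene too. Leave any blue or purple look-alike of the straw3 alone.

How it is judged:
By the outcome, as a careful person would: the job done as asked, in the order asked, and still so for the second after the job is handed in, with the robot touching nothing.
Of carton1, carton2, carton3 only 2 to 3 are there at a start; the rules pass over those that are not, and their reading is None.
Of straw1, straw2, straw3 only 2 to 3 are there at a start; the rules pass over those that are not, and their reading is None.
Of spoon1, spoon2 only 1 to 2 are there at a start; the rules pass over those that are not, and their reading is None.
At some moment in a run one of straw1, straw2, straw3, spoon1, spoon2 may be knocked a few centimetres aside while the robot is not near it.
Once in a run the grip may slacken for a moment while it holds something.
It also fails if it takes over 210 s, if anything falls off the work surface, if the arm or the gripper's body presses on something with over 40 N, if the wrist force passes 120 N, or if a joint passes its speed limit or range.

## Robot

A 6-joint arm with a two-finger parallel gripper is mounted at the origin on the work surface. World frame = base frame: x ahead of the robot, y to its left, z up, the work surface at z = 0. Lengths are in m, angles in degrees, forces in N, time in s.
With the tool pointing down it reaches from about 0.4 to 0.825 m from the base axis. Payload 7 kg.
Tool frame: the origin (TCP) lies on the centre line of the jaws, within the pads' length; the fingertips stand env.tcp_to_tips ahead of it and the grasp point (between the pads) lies 6 mm ahead of it (env.tcp_to_tips is the distance from the TCP to the fingertips, in m); z points along the fingers, y is the line along which they close (so a half turn about z gives the same grasp; the last joint's range is limited). The gripper opens to 85 mm and grips with 20 to 120 N. Pads are 22 mm wide; open, the fingers measure 114 mm over their backs; the gripper's body (76 mm by 85 mm) begins 54 mm behind the grasp point. The pads swing forward as they close: fully open they stand 13 mm farther back than shut.
Start: joints at [84.402, 20.546, 0.682, 0, -70.136, -16.507], TCP at [0.254, 0.625, 0.256] pointing down, gripper open.
Joint ranges: [-176.03, 176.03], [-82.01, 121.73], [-58.28, 71.71], [-173.87, 95.51], [-174.79, -0.11], [-173.66, 173.66]. Speed limits (degrees/s): [136.94, 136.94, 172.46, 180, 180, 180].

## Interface

Orientations are given as [roll, pitch, yaw] about the fixed x, y, z axes, in that order (R = Rz(yaw) Ry(pitch) Rx(roll)).
In Python, from rig import env, hand, solver, cams, sign_off, current_time_s, current_joint_pos, current_qd, current_joint_efforts, current_position, current_tool_rot, current_ft_force, current_torque, current_finger_gap, current_grip_force gives the robot as it stands. Calls block until the motion is done:
- env.goto(position, orientation): joint-space move of the TCP to a pose.
- env.movel(position, ori=None, rate=0.15): straight line of the TCP; ori=None keeps the orientation; rate is the mean speed in m/s.
- env.set_joints(angles): joint-space move.
- hand.command_gripper(opening, squeeze=None): finger opening in m; squeeze is the grip in N (None keeps the last); returns when the fingers have stopped.
- env.hold(seconds).
- solver.ik(position, orientation): joint angles nearest the present ones, or None.
- cams.capture(name): name is "scene" or "top" or "wrist"; returns a dict with "img" (480x640x3 uint8, red, green, blue), "range_z" (480x640 float32, m along the optical axis (not along the pixel's ray), 0 where there is no reading), "intrinsics" (3x3 intrinsics, pixels), "position" and "attitude" of the camera in the world. Camera axes: x right, y down, z forward; pixel columns grow to the right and rows downward; lengths in m; the calibration is good to about 2 mm. A picture is of the moment at which its call begins.
A pose or a line that the arm cannot do raises env.PlanningError and nothing moves.
- sign_off(): hands the job in; it is judged then, once.
Readings, each from a call of its own:
- current_time_s(): time.
- current_joint_pos(): joint angles.
- current_qd(): joint speeds.
- current_joint_efforts(): joint torques, N m.
- current_position(): TCP position.
- current_tool_rot(): TCP orientation.
- current_ft_force(): force on the tool from outside, world axes, zero at the start.
- current_torque(): the same for the moment, N m.
- current_finger_gap(): finger opening in m.
- current_grip_force(): force on a finger pad.
Only numpy, scipy, OpenCV 4.12 (cv2) and the standard library are available. Lean on these libraries where they do the work, as an engineer would, in place of code of your own. Each camera call takes 0.05 s, during which the arm holds its last target. There are 200 camera calls.

## Working session

There is one attempt and no reset: what is moved stays moved. The work goes in short steps, each a Python script; the robot and the scene stay as the last script left them, time stands still between calls to the robot, and variables do not carry over. Pictures are saved under pics/ and viewed, at most 14 in all, crops included, and the job is handed in when it is done.

```bash
ls; mkdir -p pics; python3 - <<'E'
from rig import *
import cv2,numpy as np
print(env.tcp_to_tips,current_time_s())
for n in("top","scene"):
    c=cams.capture(n); cv2.imwrite(f"pics/{n}0.png",c["img"][:,:,::-1]); np.savez(f"{n}0.npz",**c)
    print(n,c["intrinsics"],c["position"],c["attitude"],(c["range_z"]>0).mean())
E
```

```text
pics
0.025 0.0
top [[502.7234903    0.         324.57061055]
 [  0.         502.7234903  239.70071216]
 [  0.           0.           1.        ]] [ 0.43778895 -0.00610981  1.13140527] [-175.94602637    0.77677512  -89.00190664] 0.9960026041666666
scene [[489.35673164   0.         319.86150082]
 [  0.         489.35673164 243.12770677]
 [  0.           0.           1.        ]] [1.01654817 0.92116349 0.72418652] [-122.62044042    1.0914144   151.19520219] 0.996279296875
```

View pics/top0.png

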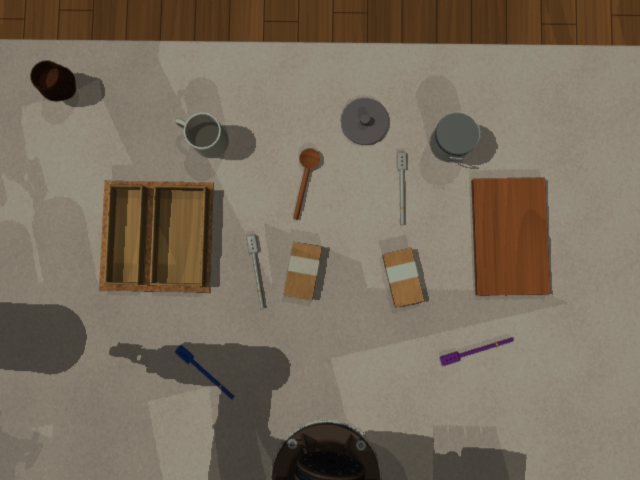

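View pics/scene0.png

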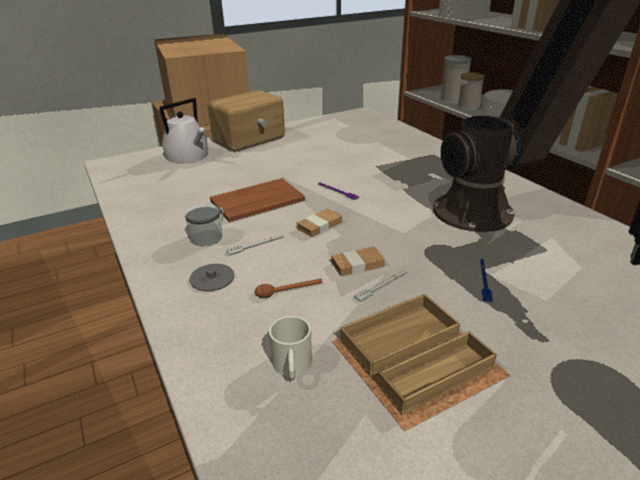

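The top view shows two cartons at (303,271) and (403,277). There are two steel straws, at (256,270) and (402,187), and one spoon at (304,183) with its bowl at the top. The trays are on the left, narrow at (125,236) and wide at (181,236), and the step is on the right at (511,237). Look-alikes to leave alone: the blue straw (205,372), the purple straw (477,351) and the dark cup (53,80). The scene view agrees and shows nothing hidden.

```bash
cat > h.py <<'E'
from rig import *
import cv2,numpy as np
from scipy.spatial.transform import Rotation as R
def rot(a): return R.from_euler('xyz',a,degrees=True)
def pts(c):
    K=c["intrinsics"]; v,u=np.mgrid[:480,:640]; z=c["range_z"]
    d=np.stack([(u-K[0,2])/K[0,0]*z,(v-K[1,2])/K[1,1]*z,z],-1)
    return d@rot(c["attitude"]).as_matrix().T+c["position"]
def onplane(c,uv,h):
    K=c["intrinsics"]; uv=np.atleast_2d(uv).astype(float)
    d=np.c_[(uv-K[[0,1],2])/K[[0,1],[0,1]],np.ones(len(uv))]@rot(c["attitude"]).as_matrix().T
    return c["position"]+d*((h-c["position"][2])/d[:,2])[:,None]
def comps(c,m,h,amin=60):
    "components of mask: centre, size, angle of long axis (deg), on plane h, pixel"
    n,l,s,ce=cv2.connectedComponentsWithStats(m.astype(np.uint8)); out=[]
    for i in range(1,n):
        if s[i,4]<amin: continue
        v,u=np.nonzero(l==i); P=onplane(c,np.c_[u,v],h)[:,:2]
        (cx,cy),(w,hh),_=r=cv2.minAreaRect((P*1000).astype(np.float32)); b=cv2.boxPoints(r)
        e=b[1]-b[0]; f=b[2]-b[1]; e=e if np.hypot(*e)>np.hypot(*f) else f
        out.append(dict(px=ce[i].round(),c=np.array([cx,cy])/1000,mean=P.mean(0),L=max(w,hh),W=min(w,hh),yaw=np.degrees(np.arctan2(e[1],e[0]))%180,n=s[i,4],P=P,uv=np.c_[u,v]))
    return out
E
python3 - <<'E'
from h import *
c=dict(np.load("top0.npz")); P=pts(c); Z=P[...,2]; 
I=c["img"]; hsv=cv2.cvtColor(I,cv2.COLOR_RGB2HSV)
print("bg",np.median(Z[300:,330:420]),Z[300:340,340:380].std())
for nm,(u,v) in dict(bg=(350,200),c1=(303,285),band=(303,266),s1=(258,275),b1=(252,242),s2=(403,200),sp=(304,190),bowl=(310,160),step=(510,237),mat=(103,236),nfl=(125,230),wfl=(181,230)).items():
    print(nm,I[v,u],hsv[v,u],Z[v-1:v+2,u-1:u+2].mean().round(4))
for lo,hi,h in((.003,.5,.01),(.014,.035,.024)):
  print(lo)
  for o in comps(c,(Z>lo)&(Z<hi),h): print(o["px"],o["c"].round(3),o["mean"].round(3),round(o["L"]),round(o["W"]),round(o["yaw"],1),o["n"],np.median(Z[o["uv"][:,1],o["uv"][:,0]]).round(4))
E
```

```text
bg 0.0007719301373814158 0.07468154359061775
bg [148 139 124] [ 19  41 148] 0.0004
c1 [126  92  54] [ 16 146 126] 0.0247
band [148 144 125] [ 25  40 148] 0.0254
s1 [78 77 70] [26 26 78] 0.0078
b1 [129 128 117] [ 28  24 129] 0.0083
s2 [102 100  92] [ 24  25 102] 0.0063
sp [67 43 28] [ 12 148  67] 0.0062
bowl [104  60  30] [ 12 181 104] 0.0041
step [112  65  32] [ 12 182 112] 0.0166
mat [137  93  54] [ 14 154 137] 0.0034
nfl [122  95  55] [ 18 140 122] 0.0073
wfl [122  94  55] [ 17 140 122] 0.0084
0.003
[53. 80.] [0.876 0.644] [0.875 0.643] 102 102 11.3 1423 0.0622
[365. 121.] [ 0.787 -0.074] [ 0.789 -0.076] 111 109 0.5 1779 0.0082
[204. 134.] [0.759 0.292] [0.754 0.289] 136 87 46.1 1521 0.0404
[454. 136.] [ 0.758 -0.281] [ 0.757 -0.279] 130 106 155.9 1971 0.0853
[305. 175.] [0.644 0.052] [0.664 0.057] 166 49 175.5 620 0.0096
[402. 181.] [ 0.636 -0.16 ] [ 0.651 -0.16 ] 166 25 0.4 421 0.008
[510. 236.] [ 0.534 -0.403] [ 0.532 -0.402] 275 175 1.0 8743 0.0181
[157. 236.] [0.522 0.389] [0.52  0.388] 258 257 91.0 10827 0.0089
[255. 264.] [0.444 0.165] [0.459 0.165] 167 23 8.6 426 0.0083
[30
[... 531 characters left out ...]
 [ 0.721 -0.243] [ 0.717 -0.241] 82 29 42.6 106 0.024
[511. 236.] [ 0.532 -0.398] [ 0.531 -0.399] 258 160 1.9 8294 0.0183
[113. 230.] [0.528 0.484] [0.531 0.482] 219 60 165.3 448 0.0242
[142. 235.] [0.521 0.415] [0.519 0.415] 218 12 0.3 354 0.0243
[161. 226.] [0.54  0.376] [0.54  0.374] 236 94 154.6 397 0.0251
[205. 235.] [0.521 0.275] [0.522 0.275] 218 7 0.2 235 0.0251
[302. 270.] [0.448 0.058] [0.447 0.058] 120 65 170.9 1595 0.0242
[403. 277.] [ 0.437 -0.163] [ 0.437 -0.163] 120 66 14.6 1628 0.0243
[318. 446.] [0.07  0.022] [0.071 0.016] 211 89 109.7 940 0.0171
[354. 454.] [ 0.058 -0.062] [ 0.057 -0.06 ] 31 16 53.2 70 0.0187
[369. 465.] [ 0.035 -0.094] [ 0.034 -0.094] 62 32 13.6 147 0.0153
```

```bash
cat >> h.py <<'E'
Zv=np.array([0,0,1.])
def hd(a): a=np.radians(a); return np.array([np.cos(a),np.sin(a),0])
def tool(head,phi,flip=1):
    "tool z = down tilted by phi towards heading; closing axis perpendicular to heading"
    h=hd(head); p=np.radians(phi); z=-Zv*np.cos(p)+h*np.sin(p); y=flip*np.cross(Zv,h); 
    return R.from_matrix(np.c_[np.cross(y,z),y,z])
def eul(r): return list(r.as_euler('xyz',degrees=True))
def tcp(gp,r): return np.array(gp)-0.006*r.as_matrix()[:,2]
E
python3 - <<'E'
from h import *
for nm,c,yaw in(("C1",[.447,.058],170.8),("C2",[.437,-.163],14.6)):
  for s in(0,180):
    for phi in(0,15,25,35):
      for fl in(1,-1):
        r=tool(yaw+s,-phi,fl)
        q=[solver.ik(list(tcp([*c,z],r)),eul(r)) for z in(.02,.2)]
        print(nm,s,phi,fl,[None if k is None else np.round(k) for k in q])
for x in(.6,.48):
  for ps in(-60,-40,-20,0):
    for phi in(90,75,65,55):
      o=[]
      for fl in(1,-1):
        r=tool(ps,phi,fl); q=[solver.ik(list(tcp([x,-.4,z],r)),eul(r)) for z in(.085,.2)]
        o.append([None if k is None else np.round(k).astype(int) for k in q])
      print(x,ps,phi,o)
c=dict(np.load("top0.npz")); Z=pts(c)[...,2]
for o in comps(c,(Z>.034)&(Z<.046)&(np.arange(640)<230)&(np.arange(480)[:,None]>160),.041,30): print(o["px"],o["c"].round(3),round(o["L"]),round(o["W"]),round(o["yaw"],1),o["P"].min(0),o["P"].max(0))
E
```

```text
C1 0 0 1 [array([ 33.,  17., -43.,   0., -30.,  48.]), array([ 33.,   1., -31.,   0., -58.,  48.])]
C1 0 0 -1 [array([  33.,   17.,  -43.,   -0.,  -30., -132.]), array([  33.,    1.,  -31.,   -0.,  -58., -132.])]
C1 0 15 1 [None, array([ 42.,  -7., -47.,  18., -42.,  27.])]
C1 0 15 -1 [None, array([  42.,   -7.,  -47.,   18.,  -42., -153.])]
C1 0 25 1 [None, None]
C1 0 25 -1 [None, None]
C1 0 35 1 [None, None]
C1 0 35 -1 [None, None]
C1 180 0 1 [array([  33.,   17.,  -43.,   -0.,  -30., -132.]), array([  33.,    1.,  -31.,   -0.,  -58., -132.])]
C1 180 0 -1 [array([ 33.,  17., -43.,   0., -30.,  48.]), array([ 33.,   1., -31.,   0., -58.,  48.])]
C1 180 15 1 [array([  25.,   24.,  -28.,  -11.,  -51., -117.]), array([  25.,   11.,  -18.,   -9.,  -74., -121.])]
C1 180 15 -1 [array([ 25.,  24., -28., -11., -51.,  63.]), array([ 25.,  11., -18.,  -9., -74.,  59.])]
C1 180 25 1 [array([  21.,   30.,  -19.,  -14.,  -63., -112.]), array([  22.,   17.,  -11.,  -13.,  -84., -117.])]
C1 180 25 -1 [array([ 21.,  30., -19., -14., -63.,  68.]), array([ 22.,  17., -11., -13., -84.,  63.])]
C1 180 
[... 6156 characters left out ...]
 22,  -22,  -92,  -67, -137])]]
0.48 0 65 [[array([-69,  30, -23, -90, -58,  48]), array([-65,  16, -20, -82, -56,  28])], [array([ -69,   30,  -23,  -90,  -58, -132]), array([ -65,   16,  -20,  -82,  -56, -152])]]
0.48 0 55 [[array([-60,  24, -21, -80, -46,  31]), array([-55,  12, -18, -68, -47,  10])], [array([ -60,   24,  -21,  -80,  -46, -149]), array([ -55,   12,  -18,  -68,  -47, -170])]]
[123. 235.] [0.521 0.45 ] 220 78 179.9 [0.41080456 0.41106792] [0.63044703 0.48910728]
[177. 235.] [0.52  0.331] 220 117 0.1 [0.4106088  0.27207089] [0.63020827 0.38910576]<sys>:0: UserWarning: Gimbal lock detected. Setting third angle to zero since it is not possible to uniquely determine all angles.
```

```bash
cat >> h.py <<'E'
def pick_carton(c,h,phi1=25,gz=.020):
    r=tool(h,-phi1); G=np.array([*c,gz])
    env.goto(list(tcp(G+[0,0,.13],r)),eul(r)); hand.command_gripper(.085)
    f0=np.array(current_ft_force())
    env.movel(list(tcp(G+[0,0,.02],r)),rate=.15); env.movel(list(tcp(G,r)),rate=.05)
    print("touch",np.round(np.array(current_ft_force())-f0,1))
    hand.command_gripper(.04,80); print("gap",current_finger_gap(),current_grip_force())
    env.movel(list(tcp(G+[0,0,.23],r)),rate=.2); print("lift gap",current_finger_gap(),current_time_s())
    return r.inv().apply(np.array([*c,.012])-G)
def place_pose(d,p,psi=0,phi2=65):
    r=tool(psi,phi2); G=np.array(p)-r.apply(d); return r,tcp(G,r)
def snap(n,f):
    c=cams.capture(n); cv2.imwrite(f"pics/{f}.png",c["img"][:,:,::-1]); return c
E
python3 - <<'E'
from h import *
c=snap("top","t1"); Z=pts(c)[...,2]
t=[o for o in comps(c,(Z>.014)&(Z<.035),.024) if abs(o["L"]-120)<6 and abs(o["W"]-65)<6]
for o in t: print(o["c"],o["yaw"])
o=max(t,key=lambda o:o["c"][1])
env.movel([.254,.6,.3])
d=pick_carton(o["c"],o["yaw"]+180); np.save("d.npy",d)
r,p=place_pose(d,[.60,-.40,.0785])
env.goto(list(p+[0,0,.13]),eul(r)); print(current_time_s(),current_finger_gap(),current_position(),current_ft_force())
c=snap("top","t2");c=snap("scene","s2")
E
```

```text
[0.4475228  0.05810751] 170.93323
[ 0.43725003 -0.16261772] 14.029707
touch [ 0.9  0.1 -0.7]
gap 0.06229410664407066 88.29677939414978
lift gap 0.06251201805214197 6.05
8.15 0.061779897330090615 [ 0.58683938 -0.39922479  0.21080793] [-0.44280599  0.09466405 -1.97194318]
```

View pics/s2.png

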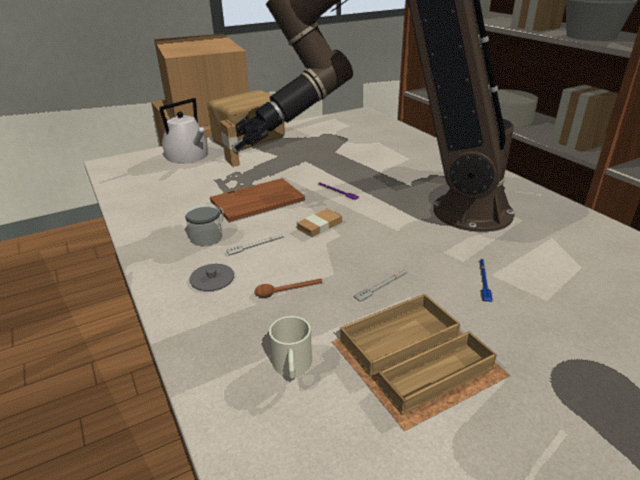

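The carton hangs upright at (231,143), above the step at (258,198). I'll lower it now.

```bash
cat >> h.py <<'E'
def place_carton(r,p):
    env.movel(list(p+[0,0,.02]),rate=.15); env.movel(list(p+[0,0,.004]),rate=.06)
    env.hold(.2); f0=current_ft_force()[2]
    for dz in np.arange(.003,-.0045,-.001):
        env.movel(list(p+[0,0,dz]),rate=.02)
        if current_ft_force()[2]-f0>3: break
    print("contact dz",dz,current_ft_force()[2]-f0,"gap",current_finger_gap())
    hand.command_gripper(.085); env.hold(.2)
    env.movel(list(np.array(current_position())-.09*r.as_matrix()[:,2]),rate=.12)
    q=np.array(current_position()); q[2]=.3; env.movel(list(q),rate=.25)
def standing():
    c=cams.capture("top"); Z=pts(c)[...,2]
    for o in comps(c,(Z>.12)&(Z<.16)&(np.arange(640)>420)&(np.arange(480)[:,None]<320),.138,30): print("standing",o["px"],o["c"].round(3),round(o["L"]),round(o["W"]),round(o["yaw"],1),np.median(Z[o["uv"][:,1],o["uv"][:,0]]))
E
python3 - <<'E'
from h import *
r,p=place_pose(np.load("d.npy"),[.60,-.40,.0785]); place_carton(r,p)
standing(); snap("scene","s3"); print(current_time_s())
E
```

```text
contact dz -0.001 5.789939545168396 gap 0.06208237227300313
standing [530. 198.] [ 0.598 -0.396] 69 26 90.9 0.1376027585112809
13.4333
```

View pics/s3.png

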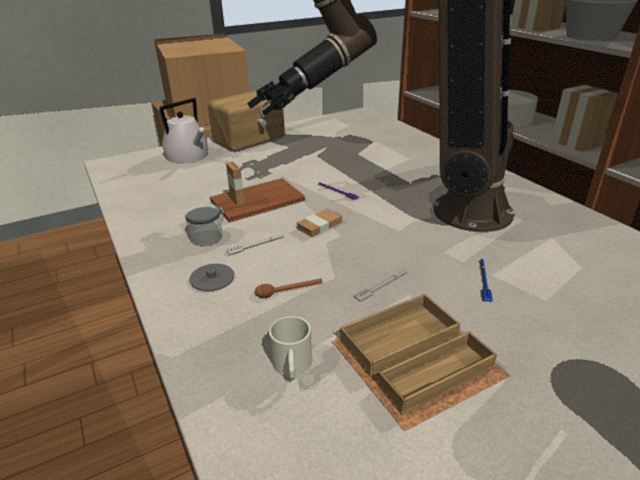

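The first carton stands at (236,183). Next is the second.

```bash
python3 - <<'E'
from h import *
c=cams.capture("top"); Z=pts(c)[...,2]
t=[o for o in comps(c,(Z>.014)&(Z<.035),.024) if abs(o["L"]-120)<6 and abs(o["W"]-65)<6]
for o in t: print(o["c"],o["yaw"])
o=t[0]; assert len(t)==1
env.goto([.437,-.163,.3],eul(tool(o["yaw"],0)))
d=pick_carton(o["c"],o["yaw"])
r,p=place_pose(d,[.47,-.40,.0785])
env.goto(list(p+[0,0,.15]),eul(r)); print(current_time_s(),current_finger_gap())
snap("scene","s4")
place_carton(r,p); standing(); print(current_time_s())
snap("scene","s5")
a=cv2.imread("pics/s4.png")[50:300,80:400]; b=cv2.imread("pics/s5.png")[50:300,80:400]; cv2.imwrite("pics/s45.png",np.hstack([a,b]))
E
```

```text
[ 0.43729443 -0.16276289] 14.572477
touch [ 0.1 -0.1  0.1]
gap 0.062281637960148496 87.94800281524658
lift gap 0.062112915872551466 18.8
20.4333 0.06204925536372036
contact dz -0.001 6.830366362081168 gap 0.061858943573822975
standing [530. 198.] [ 0.598 -0.396] 70 26 90.9 0.137877310221047
standing [531. 262.] [ 0.47  -0.397] 69 22 91.0 0.13805354463416175
25.75
```

View pics/s45.png

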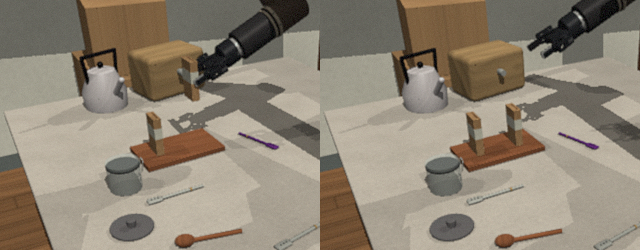

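Both cartons now stand clear of each other. Next, the straws, with a fresh detection before each pick.

```bash
cat >> h.py <<'E'
def utensils():
    c=cams.capture("top"); Z=pts(c)[...,2]; hsv=cv2.cvtColor(c["img"],cv2.COLOR_RGB2HSV); out=[]
    for o in comps(c,(Z>.003)&(Z<.016)&(np.arange(640)>215),.008,200):
        if not 155<o["L"]<178 or o["W"]>56: continue
        m=np.median(hsv[o["uv"][:,1],o["uv"][:,0]],0); e=hd(o["yaw"])[:2]
        s=np.sign((o["mean"]-o["c"])@e)      # heavy (wide) end side
        if o["W"]<32 and m[1]<60: o.update(kind="straw",dir=(o["yaw"]+(180 if s>0 else 0))%360,grip=-.017)
        elif o["W"]>38 and m[0]<25: o.update(kind="spoon",dir=(o["yaw"]+(0 if s>0 else 180))%360,grip=.012)
        else: continue
        o["org"]=o["c"]-(hd(o["dir"])[:2]*.002 if o["kind"]=="straw" else hd(o["dir"])[:2]*.0025)
        print(o["kind"],o["px"],o["org"].round(3),round(o["dir"],1),round(o["L"]),round(o["W"]),m); out.append(o)
    return out
def move_ut(o,target,tdir,tipz,rel):
    "pick utensil o, lay it with origin at target, +x along tdir; tips at tipz at release"
    g=o["org"]+o["grip"]*hd(o["dir"])[:2]; t=np.array(target)+o["grip"]*hd(tdir)[:2]
    best=None
    for fl in(1,-1):
        r1=tool(o["dir"],0,fl); r2=tool(tdir,0,fl)
        q1=solver.ik([*g,.2],eul(r1)); q2=solver.ik([*t,.2],eul(r2))
        if q1 is None or q2 is None: continue
        k=max(np.abs(np.array(q2)-q1).max(),np.abs(np.array(q1)-current_joint_pos()).max())
        if best is None or k<best[0]: best=(k,r1,r2)
    k,r1,r2=best; print("max joint change",k)
    env.goto([*g,.2],eul(r1)); hand.command_gripper(.04)
    env.movel([*g,.05],rate=.2); f0=np.array(current_ft_force()); env.movel([*g,.0268],rate=.06)
    print("touch",np.round(np.array(current_ft_force())-f0,1))
    hand.command_gripper(0,60); print("gap",current_finger_gap(),current_grip_force())
    env.movel([*g,.2],rate=.2); print("lifted",current_finger_gap())
    if current_finger_gap()<.006: return False
    env.goto([*t,.2],eul(r2)); print("above",current_finger_gap(),current_time_s())
    snap("scene","above"+str(int(current_time_s())))
    if current_finger_gap()<.006: return False
    env.movel([*t,.1],rate=.2); f0=np.array(current_ft_force()); env.movel([*t,tipz+.025],rate=.06)
    print("down",np.round(np.array(current_ft_force())-f0,1),current_finger_gap())
    hand.command_gripper(rel); env.hold(.2); env.movel([*t,.2],rate=.15); print(current_time_s()); return True
NT=np.array([.5205,.450]); WT=np.array([.5205,.331])
E
python3 - <<'E'
from h import *
us=utensils()
o=max([o for o in us if o["kind"]=="straw"],key=lambda o:o["org"][1])
print(move_ut(o,NT+[0,.008],180,.012,.014))
snap("wrist","w1")
E
ls pics
```

```text
spoon [305. 174.] [0.646 0.07 ] 339.8 167 53 [ 12. 182.  97.]
straw [401. 181.] [ 0.638 -0.159] 178.3 166 25 [ 27.  25. 118.]
straw [255. 265.] [0.45  0.163] 191.1 170 24 [ 26.   25.  113.5]
max joint change 115.45939063846401
touch [0.7 0.2 0.3]
gap 0.006190460094742919 58.87107610702515
lifted 0.0054052248129678165
False
s2.png
s3.png
s4.png
s45.png
s5.png
scene0.png
t1.png
t2.png
top0.png
w1.png
```

View pics/w1.png

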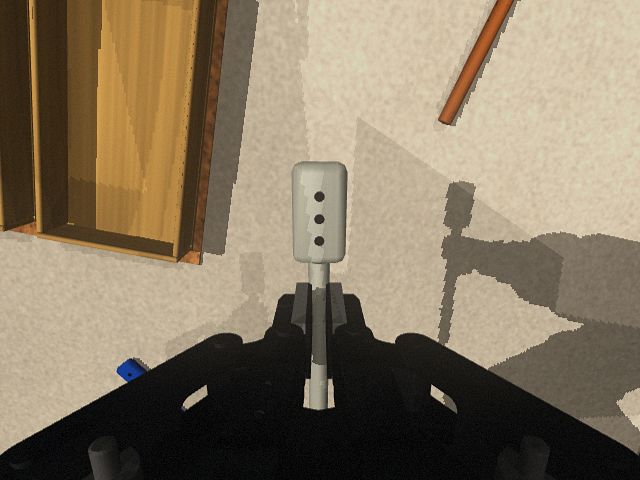

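The straw is held between the pads at (318,310) with its bulb at (320,210), and the gap reading is about 2–3 mm low. I'll loosen that check, take the axis from `cv2.fitLine`, and place the straw.

```bash
python3 - <<'E'
s=open("h.py").read()
s=s.replace("<.006: return","<.003: return")
s=s.replace('e=hd(o["yaw"])[:2]\n','''vx,vy=cv2.fitLine((o["P"]*1000).astype(np.float32),cv2.DIST_L2,0,.01,.01).ravel()[:2]
        o["yaw"]=np.degrees(np.arctan2(vy,vx))%180; e=hd(o["yaw"])[:2]; pr=(o["P"]-o["mean"])@e; o["c"]=o["mean"]+e*(pr.min()+pr.max())/2
''')
a,b=s.split('    env.goto([*t,.2],eul(r2)); print("above"')
s=a+'    return lay(t,r2,tipz,rel)\ndef lay(t,r2,tipz,rel):\n    env.goto([*t,.2],eul(r2)); print("above"'+b
open("h.py","w").write(s)
E
python3 - <<'E'
from h import *
t=NT+[0,.008]-.017*hd(180)[:2]
rs=[tool(180,0,f) for f in(1,-1)]
r=min(rs,key=lambda r:(r.inv()*rot(current_tool_rot())).magnitude())   # same branch as the held one
print(np.degrees((r.inv()*rot(current_tool_rot())).magnitude()),current_finger_gap())
print(lay(t,r,.012,.014))
q=current_position(); env.movel([q[0],q[1],.3],rate=.25)
snap("scene","s6"); utensils()
E
```

```text
11.059143337501556 0.00567329618159922
above 0.0057595544622676105 32.675
down [ 0.2  1.4 -0.7] 0.0058804639160245096
36.2583
True
spoon [305. 175.] [0.641 0.062] 348.3 166 49 [ 12. 180. 104.]
straw [402. 181.] [ 0.64  -0.161] 180.7 170 25 [ 27.   25.  126.5]
```

View pics/s6.png

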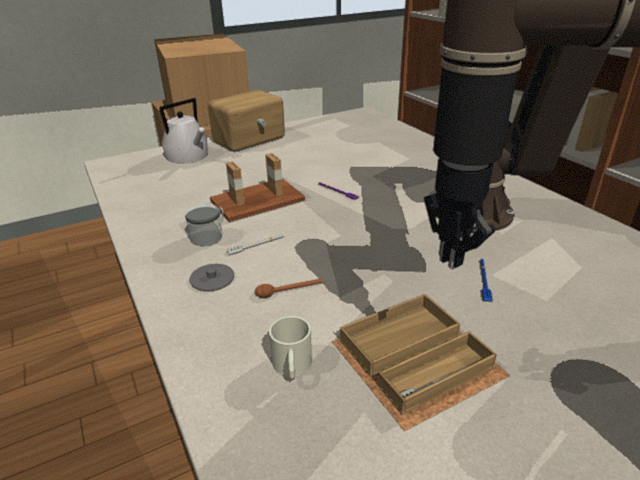

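The first straw lies in the narrow tray, bulb at (407,392). Next come the second straw and the spoon.

```bash
python3 - <<'E'
from h import *
us=utensils(); o=[o for o in us if o["kind"]=="straw"][0]
ok=move_ut(o,NT+[0,-.009],0,.022,.014); print(ok)
if ok:
    us=utensils(); o=[o for o in us if o["kind"]=="spoon"][0]
    print(move_ut(o,WT,0,.012,.026))
    q=current_position(); env.movel([q[0],q[1],.3],rate=.25)
env.goto([.5,-.1,.35],eul(tool(0,0)))
snap("scene","s7"); snap("top","t7"); utensils(); standing()
a=cv2.imread("pics/t7.png")[160:310,80:230]; cv2.imwrite("pics/t7c.png",cv2.resize(a,None,fx=4,fy=4,interpolation=cv2.INTER_CUBIC))
E
```

```text
spoon [305. 175.] [0.644 0.061] 348.0 169 53 [ 12. 180. 104.]
straw [402. 182.] [ 0.639 -0.161] 181.0 164 25 [ 27.  25. 126.]
max joint change 125.57358110366664
touch [-0.1  0.7 -1.3]
gap 0.00560542414029489 58.806424140930176
lifted 0.005591459866793666
above 0.0061092111902884706 44.675
down [-0.2  0.1 -0.2] 0.005888714242046337
48.025
True
spoon [305. 175.] [0.642 0.061] 348.5 165 48 [ 12. 180. 104.]
max joint change 35.72645617696229
touch [-0.8  0.7 -1.1]
gap 0.009334639835467853 58.78159582614899
lifted 0.009056709911652938
above 0.009592774815856126 53.925
down [ 0.3 -0.7 -0.5] 0.009372731858756174
57.5667
True
standing [535. 198.] [ 0.599 -0.407] 48 26 90.9 0.1381163676369207
standing [530. 263.] [ 0.47  -0.396] 71 22 91.0 0.13793939123426902
```

View pics/t7c.png

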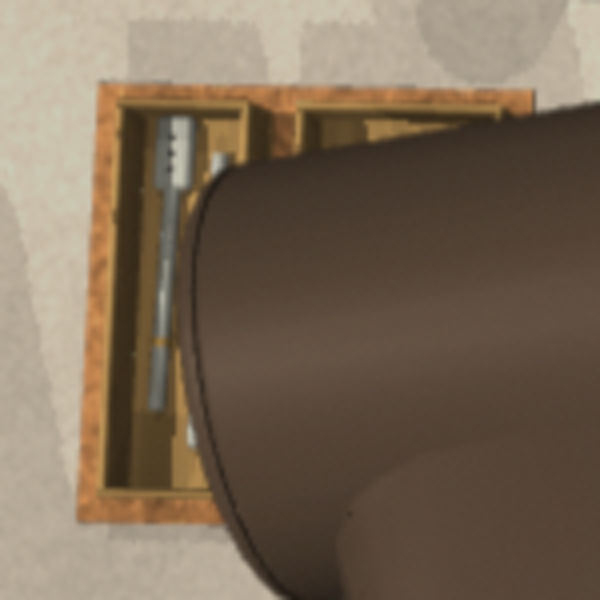

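View pics/s7.png

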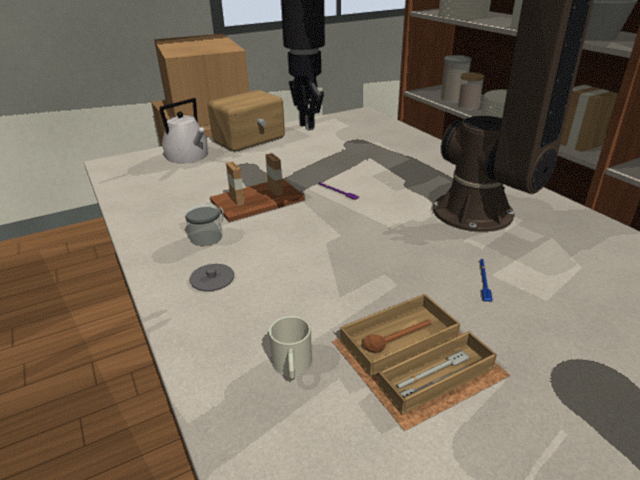

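In the scene view the spoon is in the wide tray at (395,336), both straws lie in the narrow tray at (432,372), and the cartons stand at (236,183) and (275,173). The arm hides part of the top view, so I'll go back to the start pose, do one clear check and hand in.

```bash
python3 - <<'E'
from h import *
env.set_joints([84.402,20.546,0.682,0,-70.136,-16.507]); env.hold(.5)
c=snap("top","t8"); Z=pts(c)[...,2]; standing(); print(utensils())
for o in comps(c,(Z>.012)&(Z<.032)&(np.arange(640)<205)&(np.arange(640)>110)&(np.arange(480)[:,None]>185)&(np.arange(480)[:,None]<287),.015,40): print(o["px"],o["c"].round(3),round(o["L"]),round(o["W"]),round(o["yaw"]),np.percentile(Z[o["uv"][:,1],o["uv"][:,0]],[50,95]).round(3))
a=c["img"][110:310,80:580,::-1]; cv2.imwrite("pics/t8c.png",cv2.resize(a,None,fx=1.6,fy=1.6)); print(current_time_s())
E
```

```text
standing [530. 198.] [ 0.598 -0.396] 70 26 90.9 0.13764386121160677
standing [531. 262.] [ 0.47  -0.396] 71 22 91.0 0.13800214384933518
[]
[118. 219.] [0.523 0.463] 213 61 179 [0.017 0.029]
[143. 236.] [0.521 0.417] 220 11 180 [0.022 0.031]
[161. 226.] [0.541 0.378] 234 93 155 [0.023 0.031]
[132. 242.] [0.521 0.443] 164 20 3 [0.016 0.02 ]
[181. 225.] [0.524 0.329] 164 45 2 [0.018 0.023]
[204. 272.] [0.442 0.278] 62 2 2 [0.027 0.032]
63.8
```

View pics/t8c.png

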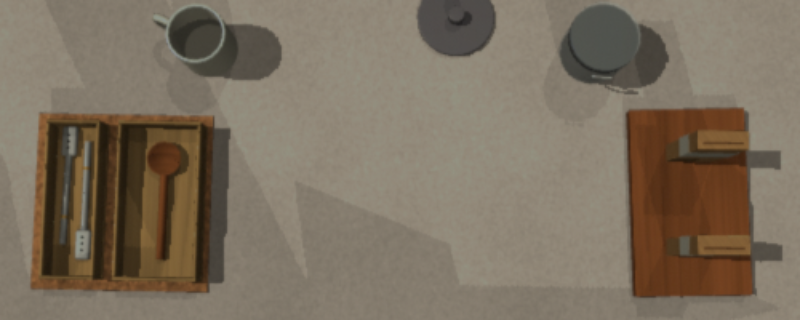

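The crop shows both straws flat in the narrow tray (70,190 and 84,200) and the spoon in the wide tray (164,195). The cartons stand at (710,145) and (710,245), and the cup, lid and jar look unmoved.

```bash
python3 -c "
from rig import *
print(sign_off())"
```

```text
the job is handed in; nothing more can be done
None
```

The job is done and handed in: both cartons stand apart on the cedar step, both steel straws lie in the narrow tray, the spoon lies in the wide tray, and everything else was left alone.

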